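# Change the supply over from mains to standby

## Robot

A 7-joint arm with a two-finger parallel gripper is mounted at the origin on the work surface. World frame = base frame: x ahead of the robot, y to its left, z up, the work surface at z = 0. Lengths are in m, angles in rad, forces in N, time in s.
With the tool pointing down it reaches from about 0.4 to 0.85 m from the base axis. Payload 4.5 kg.
Tool frame: the origin (TCP) lies on the centre line of the jaws, within the pads' length; the fingertips stand 14 mm ahead of it and the grasp point (between the pads) lies 5 mm behind it (r.tcp_to_tips is the z of the fingertips in the tool frame, in m); z points along the fingers, y is the direction in which the jaws open and shut (so a half turn about z gives the same grasp; the last joint's range is limited). The gripper opens to 88 mm and grips with 3 to 60 N. Pads are 18 mm wide; open, the fingers measure 123 mm over their backs; the gripper's body (75 mm by 187 mm) begins 45 mm behind the grasp point.
Start: joints at [1.27, 0.689, -0.195, 1.565, 0.157, 0.902, -0.215], TCP at [0.205, -0.59, 0.253] pointing down, gripper open.
Joint ranges: [-3.01, 3.01], [-0.46, 2.08], [-1.47, 1.51], [0.13, 2.56], [-1, 4.14], [0.04, 2.09], [-2.66, 2.66]. Speed limits (rad/s): [2.57, 2.57, 3.14, 3.14, 3.14, 3.14, 3.14].

## Interface

Orientations are given as a unit quaternion [x, y, z, w].
In Python, from plant import r, viewer gives the robot as it stands.
- The arm moves only by the shell command python3 -m inch 'ROWS' [FORCE]. ROWS is JSON, a list of rows, each a list of 3 entries, a list of its own where there are three numbers: the closure, from 0 (fully open) to 1 (shut), then the shift along the tool's x, y, z in cm, then the turn about the tool's z in degrees. In form: [[fingers, [x, y, z], yaw], ...]. A call has 1 to 20 rows; each row is the pose to reach, as a shift and turn from the pose commanded when the call began, along the tool's axes at that moment; what a row does not reach only later rows make up. A row lasts 1/10 s, in which the tool goes at most 50 mm and 8.59 degrees, less where a joint would pass 70% of its speed; a pose out of reach is approached as far as the arm can. A call with a gripper value outside its range is refused whole. The fingers move at their own pace and stop on an object; FORCE is the grip in N (left out, the last holds). Time passes only in rows, so rows that repeat a pose let the fingers close. It gives the time, the measured TCP pose, the force and the opening at its end, in the units of the state.
- r.get_state(): the state, without advancing time (a new reading comes with each control period).
- viewer.snapshot(name): name is "scene" or "top"; returns the picture (420x560x3 uint8, red, green, blue); there is no depth.
- viewer.camera_params(name): a dict with "intrinsics" (3x3 intrinsics, pixels), "k1" (the pictures are not rectified: a ray, as slopes to the right and down, at radius r is drawn at 1 + k1 r^2 times it, then the intrinsics apply), "world_to_cam" (4x4, takes a point from world to camera coordinates). Camera axes: x right, y up, looking along -z (the intrinsics and any distortion apply to the point x, -y, -z); pixel columns grow to the right and rows downward; lengths in m; the calibration is good to about 2 mm. A picture is of the moment at which its call begins. camera_params takes no time and is no camera call.
- r.finish_job(): hands the job in, once; it reports no verdict.
Trained networks look in the newest picture that a camera, given by its name, has taken for a name from the list of things; names that differ only in an ending like _2 or _b are one class to them, and where a whole thing is asked for, a point or a joint stands for the part that bears it (a point fixed in the world has none). Each returns a list of dicts, best first, with "p" (0 to 1); they miss things now and then, are a little off and sometimes report something else, mostly with a low value. They report only what shows in the picture. A call takes as long as a camera call.
- viewer.outline_of(camera, name): "pixels" (420x560 bool, what is visible of it) and "bbox" ([left, top, width, height] in pixels, round what is visible of it).
The state is a dict: "clock": time; "q": joint angles; "qd": joint speeds; "joint_torque": joint torques, N m; "tool_pos": TCP position; "eef_rot": TCP orientation; "contact_force": force on the tool from outside, world axes, zero at the start; "moment": the same for the moment, N m; "opening": opening from 0.0 (shut) to 1.0 (fully open).
Only numpy, scipy, OpenCV 4.12 (cv2) and the standard library are available. Lean on these libraries where they do the work, as an engineer would, in place of code of your own. Each camera call takes 0.05 s, during which the arm holds its last target.

## Task

Change the supply over from mains to standby on the grey changeover unit. First snap the wide mains rocker over to OFF, then slide the metal guard all the way across off the narrow standby rocker and over the mains one, and only then snap the standby rocker over to ON. Leave the unit like that, and do not disturb the padlock, torch and insulator block beside it.

Things in the scene. Friction and masses are not known exactly. Their poses are not given: they have to be found in the camera images.
- unit: Grey plastic changeover unit fixed to the ledge, with two white rockers. Origin on its underside, below the pivots; x points from the rockers' OFF to ON ends (roughly away from the robot), z up. Plate x -68 to +92, y -125 to +125 mm. Wide mains rocker at y +55, narrow standby at y -50 mm; pivots at x 0, 36 mm up; bezels 36 mm high, guard rail (x 59 to 81) 59 mm, its end stops (y -105, +105) 70 mm.
- mains (a joint): Wide rocker, 90 mm long (x), 56 wide. Its top is a shallow V: the pressed half lies level 36 mm above the ledge, the other slopes up to 53 mm. +0.2 rad = ON (far, +x end down), -0.2 = OFF (near end down). Starts ON. An over-centre mechanism snaps it to either stop once past 0; about 7 N down at the raised press point starts it, less towards the centre.
- standby (a joint): Narrow rocker (90 mm long, 36 mm wide); values, shape and snap action as for the mains rocker. Starts OFF (-0.2).
- guard (a joint): Travel (m, towards the unit's +y) of the aluminium guard on the rail: 0 = over the standby rocker's ON half, 0.105 = far stop, over the mains rocker's ON half. Starts at 0 to 0.012. About 3 N of friction; stays where left. Its plate, 76 (unit x 8 to 84) by 70 mm (y), 5 thick, underside 60 mm above the ledge, keeps fingers off the ON end below it.
- guard_handle (a point): Centre of the guard's upright finger block, moving with it: 36 mm long (unit x), 16 mm thick (y, the sliding direction), standing 65 to 97 mm above the ledge; this point is 81 mm up, at unit x +66 mm. Its y in the unit is -50 mm plus the guard's travel. Pinch it from above or push it sideways.
- mains_off_end (a point): Press point on top of the mains rocker's OFF (near) half, 36 mm from the pivot; moves with the rocker, 50 mm above the ledge when raised, 36 mm when down. Press it down to switch the mains off.
- standby_on_end (a point): Press point on top of the standby rocker's ON (far) half, 36 mm from the pivot; 50 mm above the ledge when raised, 36 mm when down. A dark cross bar marks the ON end of each rocker. Press it down to switch the standby on, once the guard has gone.
- padlock_mid (a point): Bystander: steel padlock lying flat, body 60 x 62 x 26 mm, 105 mm long with its shackle (towards its x); point half-way up.
- torch_mid (a point): Bystander: aluminium spirit torch, standing, 68 mm across, 113 mm high; point on its axis, 50 mm up.
- insulator_mid (a point): Bystander: ribbed white ceramic insulator block 90 x 44 x 42 mm; point at its centre.

How it is judged:
On the way, in this order (a step that is already met when the one before it is completed fails the run):
1. the mains rocker is snapped over to OFF, the guard still over the standby rocker, which is OFF (value of joint each of mains, standby below -0.15 rad and value of joint guard below 0.04 m), for 0.2 s.
2. the guard is slid fully across, both rockers OFF (value of joint guard above 0.095 m and value of joint each of mains, standby below -0.15 rad), for 0.2 s.
3. the standby rocker is snapped over to ON (value of joint standby above 0.15 rad and value of joint mains below -0.15 rad), for 0.2 s.
At the end, for the whole second after the job is handed in: Mains rocker OFF (below -0.15 rad), standby rocker ON (above +0.15 rad), guard within 10 mm of its far stop over the mains rocker and at rest (all of step 3 and value of joint guard above 0.095 m and velocity of joint guard between -0.01 and 0.01 m/s); the robot touches nothing.
It fails at once if both supplies ON at once (value of joint each of mains, standby above 0 rad).
It fails at once if padlock, torch or insulator block moved by more than 15 mm (distance of any of padlock_mid, torch_mid, insulator_mid from where it was at the start of the episode above 0.015 m).
It also fails if it takes over 45 s, if anything falls off the work surface, if the arm or the gripper's body presses on something with over 40 N, if the wrist force passes 120 N, or if a joint passes its speed limit or range.

## Working session

There is one attempt and no reset: what is moved stays moved. The work goes in short steps, Python scripts to look and compute and a shell command to move; the robot and the scene stay as the last step left them, time stands still between calls to the robot, and variables do not carry over. Pictures are saved under pics/ and viewed, and the job is handed in when it is done.

```bash
mkdir -p pics; ls; python3 - <<'E'
from plant import r, viewer
import cv2,numpy as np
s=r.get_state(); print({k:np.round(v,3).tolist() for k,v in s.items()}, r.tcp_to_tips)
for n in("scene","top"):
    im=viewer.snapshot(n); cv2.imwrite(f"pics/{n}0.png",im[:,:,::-1]); 
    p=viewer.camera_params(n); print(n,{k:np.round(v,4).tolist() for k,v in p.items()})
    for t in("unit","mains","standby","guard","guard_handle","padlock_mid","torch_mid","insulator_mid"):
        try:
            for o in viewer.outline_of(n,t)[:2]: print(n,t,round(o["p"],2),o["bbox"],o["pixels"].sum())
        except Exception as e: print(t,e)
E
```

```text
pics
{'clock': 0.0, 'q': [1.27, 0.69, -0.195, 1.566, 0.157, 0.902, -0.215], 'qd': [0.0, 0.001, 0.001, 0.0, -0.0, 0.001, -0.001], 'joint_torque': [-0.0, -52.756, -1.267, -15.343, -0.053, 0.007, 0.0], 'tool_pos': [0.205, -0.59, 0.252], 'eef_rot': [0.986, 0.167, -0.0, -0.001], 'contact_force': [0.222, -0.164, 0.324], 'moment': [0.052, -0.01, 0.013], 'opening': 1.0} 0.014
scene {'intrinsics': [[498.4525, 0.0, 281.0325], [0.0, 498.4525, 205.783], [0.0, 0.0, 1.0]], 'k1': -0.0722, 'world_to_cam': [[0.6372, 0.7706, 0.0049, -0.3864], [-0.5217, 0.4267, 0.7388, 0.2282], [0.5673, -0.4734, 0.6739, -1.2665], [0.0, 0.0, 0.0, 1.0]]}
scene unit 0.75 [197.3, 179.7, 148.3, 113.4] 8832
scene standby 0.61 [227.0, 218.2, 25.7, 25.5] 248
scene guard 0.65 [238.3, 212.6, 54.8, 43.0] 1232
scene guard_handle 0.77 [241.1, 205.6, 56.8, 46.7] 1364
scene padlock_mid 0.61 [171.4, 265.7, 40.5, 59.0] 1763
scene padlock_mid 0.27 [337.1, 162.0, 36.6, 45.0] 1098
scene torch_mid 0.95 [114.3, 229.4, 50.3, 51.4] 1732
scene torch_mid 0.36 [266.8, 180.6, 45.1, 41.6] 1040
scene insulator_mid 0.76 [336.7, 162.4, 35.8, 44.9] 1131
top {'intrinsics': [[503.9382, 0.0, 283.0136], [0.0, 503.9382, 205.0596], [0.0, 0.0, 1.0]], 'k1': -0.0468, 'world_to_cam': [[-0.0551, -0.9985, -0.0017, 0.0702], [0.9725, -0.0541, 0.2266, -0.5561], [-0.2264, 0.0108, 0.974, -1.1319], [0.0, 0.0, 0.0, 1.0]]}
top unit 0.67 [237.2, 173.5, 110.0, 78.0] 6486
top mains 0.83 [254.5, 201.7, 33.8, 39.0] 837
top standby 0.54 [305.6, 207.5, 16.7, 24.1] 351
top guard 0.72 [294.0, 172.3, 33.7, 37.1] 897
top guard_handle 0.67 [293.3, 171.4, 32.5, 38.2] 893
top padlock_mid 0.93 [351.9, 173.5, 39.6, 42.5] 762
top torch_mid 0.75 [372.0, 223.8, 35.6, 31.6] 779
top torch_mid 0.32 [296.3, 172.5, 29.6, 34.7] 913
top insulator_mid 0.74 [192.7, 194.2, 21.6, 33.9] 646
```

```bash
python3 - <<'E'
import cv2
a=cv2.imread("pics/top0.png")[150:270,180:420]; cv2.imwrite("pics/top0z.png",cv2.resize(a,(800,400),interpolation=cv2.INTER_CUBIC))
a=cv2.imread("pics/scene0.png")[150:330,100:380]; cv2.imwrite("pics/scene0z.png",cv2.resize(a,(800,514),interpolation=cv2.INTER_CUBIC))
E
```

```text
(no output)
```

View pics/top0z.png

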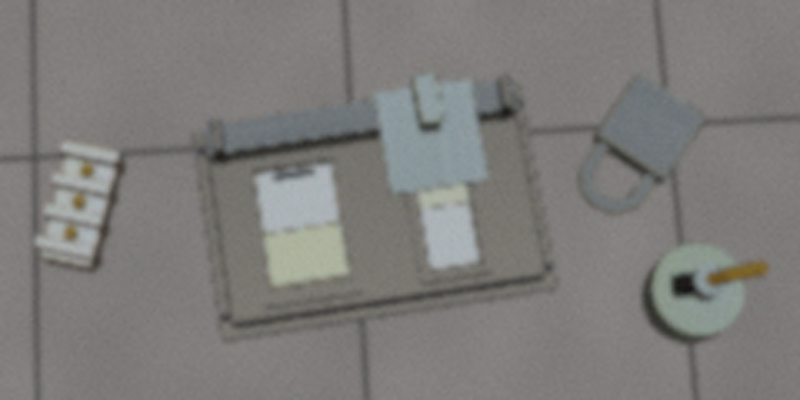

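View pics/scene0z.png

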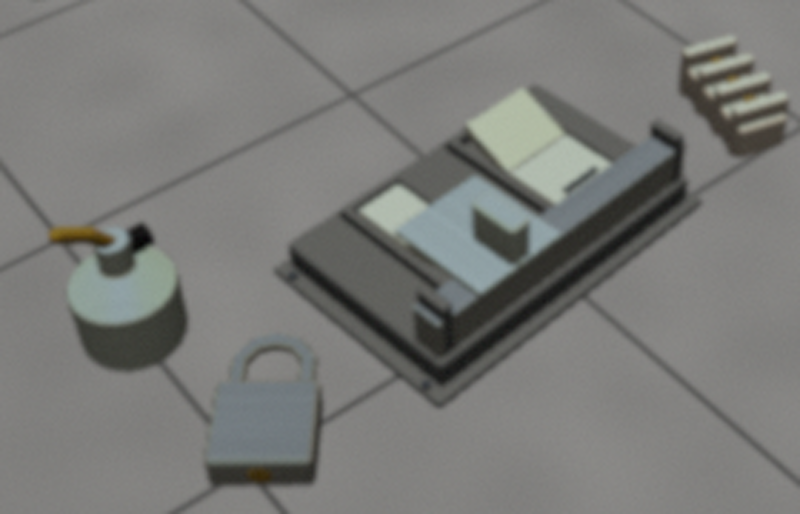

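The mains rocker is ON (its near half is raised, top-zoom rows 225–285) and the guard is over the standby rocker's far half. The torch and padlock stand to the right and the insulator to the left. Next I'll fit the unit pose from these corners in both pictures.

```bash
cat > h.py <<'E'
from plant import r, viewer
import cv2,numpy as np
from scipy.optimize import least_squares
from scipy.spatial.transform import Rotation as R
def proj(n,P):
    p=viewer.camera_params(n);K=np.array(p["intrinsics"]);T=np.array(p["world_to_cam"])
    T2=np.diag([1,-1,-1,1.])@T
    return cv2.projectPoints(np.asarray(P,float).reshape(-1,3),cv2.Rodrigues(T2[:3,:3])[0],T2[:3,3],K,np.array([p["k1"],0,0,0]))[0].reshape(-1,2)
def u2w(v,P):
    P=np.asarray(P,float).reshape(-1,3);c,s=np.cos(v[2]),np.sin(v[2])
    return np.c_[v[0]+c*P[:,0]-s*P[:,1],v[1]+s*P[:,0]+c*P[:,1],P[:,2]]
E
cat > fit.py <<'E'
from h import *
# (zoom px),(model mm), g=moves with guard
top=[((273,286),(-41.4,83,53),0),((349,275),(-41.4,27,53),0),((262,232),(0,83,36),0),((340,223),(0,27,36),0),((255,172),(45,83,36),0),((330,163),(45,27,36),0),
((430,270),(-45,-32,36),0),((479,263),(-45,-68,36),0),((390,192),(8,-15,65),1),((487,180),(8,-85,65),1)]
sc=[((467,127),(-41.4,27,53),0),((528,88),(-41.4,83,53),0),((510,170),(0,27,36),0),((560,135),(0,83,36),0),((358,202),(-45,-68,36),0),((400,183),(-45,-32,36),0),((397,235),(8,-85,65),1),((475,177),(8,-15,65),1)]
def res(v):
    o=[]
    for n,L,f,off in(("top",top,10/3,(180,150)),("scene",sc,20/7,(100,150))):
        px=np.array([a for a,_,_ in L])/f+off; M=np.array([b for _,b,_ in L])/1000.; M[:,1]+=v[3]*np.array([c for *_,c in L])
        o.append(proj(n,u2w(v,M))-px)
    return np.concatenate(o)
s=least_squares(lambda v:res(v).ravel(),[.55,0,0,0.005],loss="soft_l1")
print(np.round(s.x,4),np.degrees(s.x[2])); print(np.round(res(s.x),1).tolist()); np.save("u.npy",s.x)
for nm,P in(("mains_off",(-.035,.055,.05)),("handle",(.066,-.05+s.x[3],.081)),("handle_end",(.066,.055,.081)),("stby_on",(.035,-.05,.05))):print(nm,u2w(s.x,P).round(4))
E
python3 fit.py
```

```text
[0.5423 0.0175 0.1025 0.0039] 5.873887938492313
[[-1.2, -1.1], [-0.6, -1.4], [-0.1, -0.4], [-0.6, -1.3], [-0.7, -0.3], [-0.5, -1.1], [-0.4, -1.0], [-0.4, -1.3], [-0.3, -0.2], [-0.3, -1.1], [-1.8, -1.3], [-2.9, -0.6], [-1.7, 0.3], [0.7, -1.1], [-1.5, 2.1], [-1.8, -0.6], [-2.3, -2.7], [-1.1, -1.6]]
mains_off [[0.5019 0.0686 0.05  ]]
handle [[ 0.6127 -0.0215  0.081 ]]
handle_end [[0.6024 0.079  0.081 ]]
stby_on [[ 0.5823 -0.0286  0.05  ]]
```

```bash
sed -i 's|px=np.array(\[a for a,_,_ in L\])/f+off|px=(np.array([a for a,_,_ in L])+.5)/f-.5+off|; s|M\[:,1\]+=v\[3\]|M[:,2]+=v[4]; M[:,1]+=v[3]|; s|\[.55,0,0,0.005\]|[.55,0,0,0.005,0]|' fit.py; python3 fit.py
cat > ov.py <<'E'
import sys
from h import *
v=np.load("u.npy");tag=sys.argv[1]
P=lambda L:np.array(L)/1000.
g=v[3]*1000
loops=[P([(-68,-125,0),(92,-125,0),(92,125,0),(-68,125,0)]),P([(59,-105,59),(81,-105,59),(81,105,59),(59,105,59)]),P([(8,-85+g,65),(84,-85+g,65),(84,-15+g,65),(8,-15+g,65)]),P([(48,-58+g,97),(84,-58+g,97),(84,-42+g,97),(48,-42+g,97)]),P([(0,27,36),(0,83,36),(45,83,36),(45,27,36)]),P([(0,27,36),(0,83,36),(-41.4,83,53),(-41.4,27,53)]),P([(0,-68,36),(0,-32,36),(-45,-32,36),(-45,-68,36)])]
for n,(x,y,w,h),f in(("top",(180,150,240,120),10/3),("scene",(100,150,280,180),20/7)):
    im=cv2.imread(f"pics/{n}{tag}.png")[y:y+h,x:x+w]; im=cv2.resize(im,None,fx=f,fy=f,interpolation=cv2.INTER_CUBIC)
    for L in loops:
        L=L.copy();L[:,2]+=v[4]
        q=(proj(n,u2w(v,L))-(x,y)+.5)*f-.5
        cv2.polylines(im,[np.round(q).astype(int)],True,(0,0,255),1)
    cv2.imwrite(f"pics/{n}{tag}_ov.png",im)
E
python3 ov.py 0
```

```text
[ 0.5422  0.0186  0.0997  0.0034 -0.0025] 5.710460670857422
[[-1.3, -0.5], [-0.8, -0.8], [-0.2, 0.2], [-0.7, -0.6], [-0.7, 0.3], [-0.5, -0.5], [-0.6, -0.4], [-0.6, -0.5], [-0.2, 0.4], [-0.3, -0.4], [-1.0, -0.3], [-2.1, 0.4], [-1.0, 1.3], [1.5, -0.0], [-0.6, 3.0], [-1.0, 0.3], [-1.8, -1.7], [-0.5, -0.5]]
mains_off [[0.5019 0.0699 0.05  ]]
handle [[ 0.6125 -0.0212  0.081 ]]
handle_end [[0.6024 0.0799 0.081 ]]
stby_on [[ 0.582  -0.0277  0.05  ]]
```

View pics/top0_ov.png

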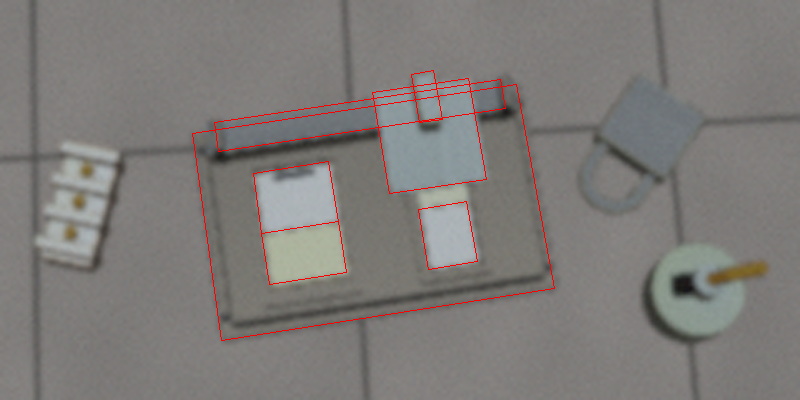

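View pics/scene0_ov.png

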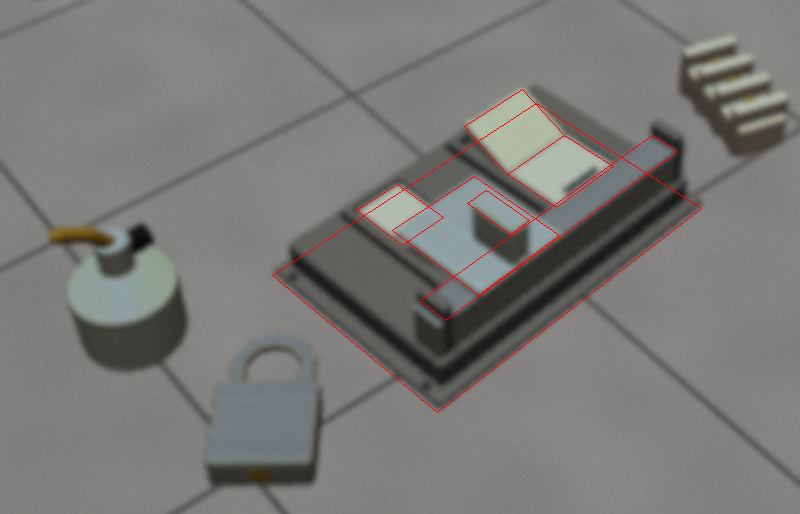

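```bash
cat > to.py <<'E'
# usage: to.py ux uy tipz(mm, unit frame) toolx_yaw_rel_unit_deg
import sys
from h import *
v=np.load("u.npy");a=list(map(float,sys.argv[1:5]))
s=r.get_state();Rt=R.from_quat(s["eef_rot"]).as_matrix()
w=u2w(v,[a[0]/1e3,a[1]/1e3,0])[0];w[2]=a[2]/1e3+r.tcp_to_tips
d=Rt.T@(w-s["tool_pos"])*100
yaw=np.degrees(np.arctan2(Rt[1,0],Rt[0,0]));dy=-(np.degrees(v[2])+a[3]-yaw)
c,sn=np.cos(v[2]),np.sin(v[2]);dd=np.array(s["tool_pos"])[:2]-v[:2]
print("shift cm",d.round(2),"turn",round((dy+180)%360-180,1),"| now unit mm",(1e3*np.array([c*dd[0]+sn*dd[1],-sn*dd[0]+c*dd[1],s["tool_pos"][2]-.014])).round(1),"toolx yaw",round(yaw-np.degrees(v[2]),1),"F",np.round(s["contact_force"],1),"open",round(s["opening"],3),"t",s["clock"])
E
python3 to.py -36 55 120 0
```

```text
shift cm [ 49.6  -52.63  11.87] turn 13.5 | now unit mm [-395.7 -572.4  238.8] toolx yaw 13.5 F [-0.  -0.4  0.5] open 0.999 t 0.9
```

```bash
python3 -m inch '[[1,[10,-10.6,0],3],[1,[20,-21.2,0],6],[1,[30,-31.8,0],9],[1,[40,-42.4,0],12],[1,[49.6,-52.6,0],13.5],[1,[49.6,-52.6,0],13.5],[1,[49.6,-52.6,0],13.5],[1,[49.6,-52.6,0],13.5],[1,[49.6,-52.6,0],13.5],[1,[49.6,-52.6,0],13.5],[1,[49.6,-52.6,0],13.5],[1,[49.6,-52.6,0],13.5],[1,[49.6,-52.6,0],13.5],[1,[49.6,-52.6,0],13.5],[1,[49.6,-52.6,0],13.5],[1,[49.6,-52.6,0],13.5],[1,[49.6,-52.6,0],13.5],[1,[49.6,-52.6,8],13.5],[1,[49.6,-52.6,11.9],13.5],[1,[49.6,-52.6,11.9],13.5]]' 20; python3 to.py -36 55 65 0
```

```text
clock: 2.9
tool_pos: [0.4982, 0.0666, 0.1306]
eef_rot: [0.999, 0.048, -0.003, 0.001]
contact_force: [-0.9, -0.6, 1.1]
opening: 0.004
shift cm [ 0.33 -0.3   5.16] turn -0.2 | now unit mm [-39.   52.1 116.6] toolx yaw -0.2 F [-0.9 -0.6  1.1] open 0.004 t 2.9
```

```bash
python3 -m inch '[[1,[0,0,0],0],[1,[0,0,2],0],[1,[0,0,4],0],[1,[0,0,5],0],[1,[0,0,5],0]]'; python3 to.py -36 55 40 0
```

```text
clock: 3.4
tool_pos: [0.5009, 0.0685, 0.0839]
eef_rot: [0.999, 0.049, -0.0, 0.0]
contact_force: [-0.9, 1.4, 0.0]
opening: 0.008
shift cm [ 0.02 -0.13  2.98] turn -0.1 | now unit mm [-36.1  53.7  69.9] toolx yaw -0.1 F [-0.9  1.4  0. ] open 0.008 t 3.4
```

```bash
python3 -m inch '[[1,[0,0,1],0],[1,[0,0,1.6],0],[1,[0,0,2.1],0],[1,[0,0,2.5],0],[1,[0,0,2.8],0],[1,[0,0,3],0],[1,[0,0,3.1],0],[1,[0,0,3.1],0]]'; python3 to.py -36 55 40 0
```

```text
clock: 4.2
tool_pos: [0.5012, 0.0695, 0.0526]
eef_rot: [0.999, 0.05, 0.0, 0.0]
contact_force: [-1.0, 0.0, 0.7]
opening: 0.005
shift cm [-0.03 -0.03 -0.14] turn -0.0 | now unit mm [-35.7  54.7  38.6] toolx yaw -0.0 F [-1.   0.   0.7] open 0.005 t 4.2
```

```bash
python3 -m inch '[[1,[0,0,-4],0],[0.5,[0,0,-8],0],[0.5,[0,0,-11],0],[0.5,[-6,0,-14],0],[0.5,[-10,0,-14],0],[0.5,[-10,0,-14],0],[0.5,[-10,0,-14],0]]'; cat > look.py <<'E'
import sys
from h import *
for n in("top","scene"):
    im=viewer.snapshot(n);cv2.imwrite(f"pics/{n}{sys.argv[1]}.png",im[:,:,::-1])
E
python3 look.py 1; python3 ov.py 1;python3 to.py 66 -46 120 0
```

```text
clock: 4.9
tool_pos: [0.4002, 0.0593, 0.1933]
eef_rot: [0.999, 0.05, -0.0, 0.0]
contact_force: [0.1, -0.2, 0.5]
opening: 0.494
shift cm [20.   10.09  5.93] turn -0.0 | now unit mm [-134.1   55.   178.8] toolx yaw -0.0 F [0.9 0.9 0.7] open 0.499 t 5.0
```

View pics/scene1_ov.png

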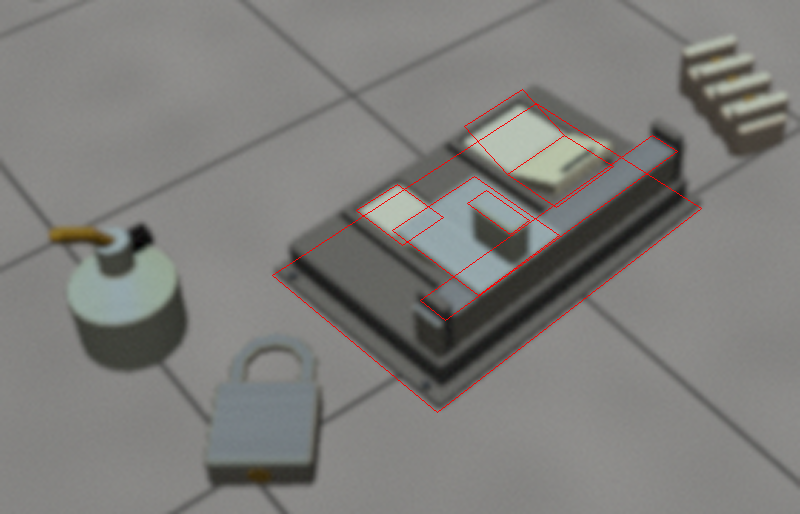

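View pics/top1_ov.png

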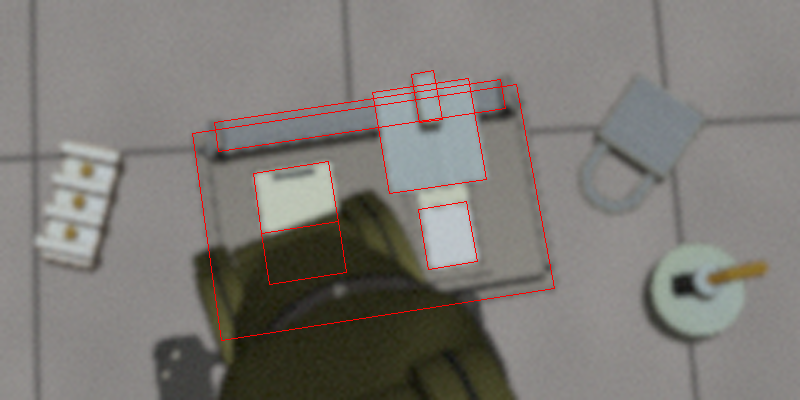

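The mains rocker is now OFF: its far half is raised at scene (580,155) and its near half is level at (520,140). The guard hasn't moved. Next I'll go to the handle.

```bash
python3 -m inch '[[0.5,[5,2.5,0],0],[0.5,[10,5,0],0],[0.5,[15,7.5,1],0],[0.5,[20,10.1,2],0],[0.5,[20,10.1,4],0],[0.5,[20,10.1,5],0],[0.5,[20,10.1,5],0],[0.5,[20,10.1,5],0],[0.5,[20,10.1,5],0]]'; python3 look.py 2; python3 ov.py 2;python3 to.py 66 -46 72 0
```

```text
clock: 5.9
tool_pos: [0.6104, -0.0203, 0.1435]
eef_rot: [0.999, 0.05, 0.0, -0.0]
contact_force: [-0.8, 0.3, 0.0]
opening: 0.499
shift cm [0.18 0.03 5.78] turn 0.0 | now unit mm [ 64.1 -45.7 129.8] toolx yaw 0.0 F [-0.2  0.4 -0.3] open 0.498 t 6.0
```

View pics/scene2_ov.png

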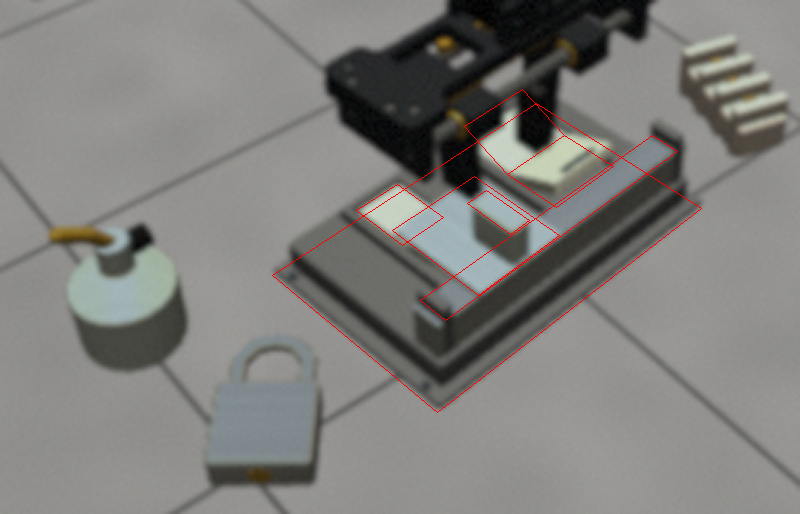

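The fingers are above the handle and straddle it at scene (460,180) and (535,140). I'll descend and pinch.

```bash
python3 -m inch '[[0.5,[0.1,0,2],0],[0.5,[0.1,0,3.5],0],[0.5,[0.1,0,4.5],0],[0.5,[0.1,0,5.2],0],[0.5,[0.1,0,5.6],0],[0.5,[0.1,0,5.6],0],[0.6,[0.1,0,5.6],0],[0.7,[0.1,0,5.6],0],[0.85,[0.1,0,5.6],0],[0.95,[0.1,0,5.6],0],[1,[0.1,0,5.6],0],[1,[0.1,0,5.6],0],[1,[0.1,0,5.6],0]]' 12; python3 to.py 65 52 72 0
```

```text
clock: 7.3
tool_pos: [0.6118, -0.0213, 0.0871]
eef_rot: [0.999, 0.05, 0.0, 0.0]
contact_force: [-0.3, -1.2, 4.1]
opening: 0.185
shift cm [-0.03 -9.86  0.1 ] turn -0.0 | now unit mm [ 65.3 -46.6  73.1] toolx yaw -0.0 F [-0.3 -1.2  4.1] open 0.185 t 7.3
```

```bash
python3 -m inch '[[1,[0,-0.5,0],0],[1,[0,-1.2,0],0],[1,[0,-2.2,0],0],[1,[0,-3.2,0],0],[1,[0,-4.2,0],0],[1,[0,-5.2,0],0],[1,[0,-6.2,0],0],[1,[0,-7.2,0],0],[1,[0,-8.2,0],0],[1,[0,-9,0],0],[1,[0,-9.5,0],0],[1,[0,-9.8,0],0],[1,[0,-9.8,0],0],[1,[0,-9.8,0],0]]'; python3 to.py 65 54 72 0
```

```text
clock: 8.7
tool_pos: [0.6015, 0.0787, 0.087]
eef_rot: [0.999, 0.05, 0.0, -0.001]
contact_force: [-0.0, 0.1, 5.7]
opening: 0.181
shift cm [ 0.   -0.01  0.1 ] turn 0.1 | now unit mm [65.  53.9 73. ] toolx yaw 0.1 F [-0.   0.1  5.7] open 0.181 t 8.7
```

```bash
python3 -m inch '[[1,[0,-0.1,0],0],[1,[0,-0.2,0],0],[1,[0,-0.2,0],0]]'; python3 to.py 65 54 72 0
```

```text
clock: 9.0
tool_pos: [0.6014, 0.079, 0.087]
eef_rot: [0.999, 0.05, 0.0, 0.0]
contact_force: [-0.0, -3.7, 5.6]
opening: 0.184
shift cm [0.   0.01 0.1 ] turn 0.0 | now unit mm [65.  54.1 73. ] toolx yaw 0.0 F [-0.  -3.7  5.6] open 0.184 t 9.0
```

View pics/scene3_ov.png

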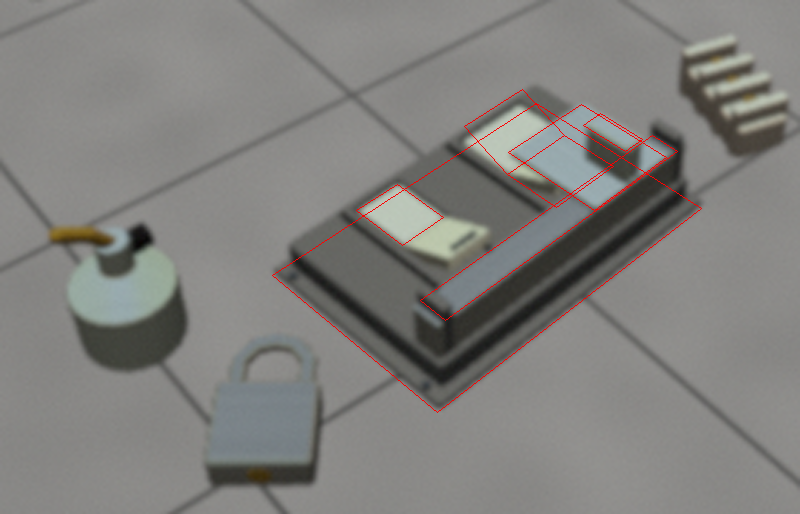

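View pics/top3_ov.png

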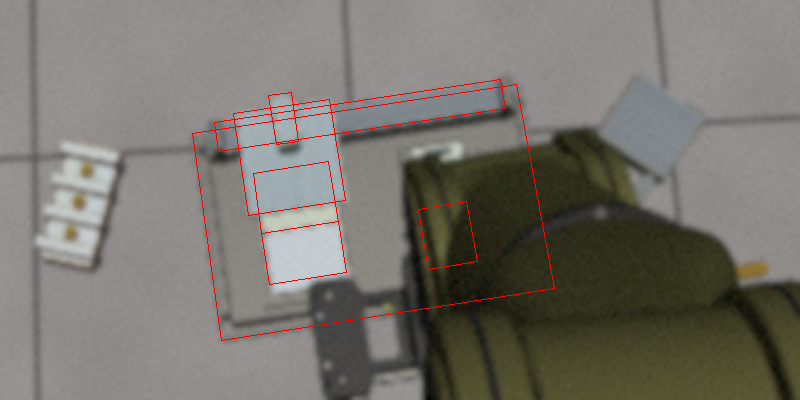

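The guard matches its model at the far stop in both pictures (plate edge at scene (665,155), handle at (615,140)), and both rockers are OFF. The standby ON half is exposed at scene (465,240).

```bash
python3 -c "
from plant import r;print(r.get_state()['q'])"; python3 -m inch '[[1,[0,0,0],-8.5],[1,[0,0,0],-17],[1,[0,0,0],-25.5],[1,[0,0,0],-34],[1,[3,0,0],-42.5],[1,[6,0,0],-51],[1,[9,0.7,0],-59.5],[1,[12,1.4,0],-68],[1,[14.4,1.4,0],-76.5],[1,[14.4,1.4,0],-85],[1,[14.4,1.4,2],-90],[1,[14.4,1.4,5],-90],[1,[14.4,1.4,7],-90],[1,[14.4,1.4,8],-90],[1,[14.4,1.4,8],-90],[1,[14.4,1.4,8],-90]]'; python3 to.py 32 -50 65 90
```

```text
[-0.00436232  0.57263293 -0.05625986  2.19395076  0.08223824  0.37365946
 -1.59893001]
clock: 12.0
tool_pos: [0.5773, -0.028, 0.1072]
eef_rot: [0.671, 0.741, 0.001, 0.001]
contact_force: [-0.4, 0.8, 1.2]
opening: 0.007
shift cm [-0.01  0.16  2.82] turn -0.0 | now unit mm [ 30.3 -49.9  93.2] toolx yaw 90.0 F [-0.4  0.8  1.2] open 0.007 t 12.0
```

```bash
python3 -m inch '[[1,[0,0.15,1.5],0],[1,[0,0.15,2.8],0],[1,[0,0.15,3.5],0],[1,[0,0.15,4],0],[1,[0,0.15,4.4],0],[1,[0,0.15,4.8],0],[1,[0,0.15,5.1],0],[1,[0,0.15,5.4],0],[1,[0,0.15,5.5],0],[1,[0,0.15,5.5],0],[1,[0,0.15,5.5],0]]'; python3 to.py 32 -50 65 90
```

```text
clock: 13.1
tool_pos: [0.5775, -0.0284, 0.0517]
eef_rot: [0.671, 0.741, -0.0, -0.0]
contact_force: [0.5, -0.3, -0.3]
opening: 0.005
shift cm [ 0.03  0.15 -2.73] turn -0.0 | now unit mm [ 30.5 -50.3  37.7] toolx yaw 90.0 F [ 0.5 -0.3 -0.3] open 0.005 t 13.1
```

Next I'll lift straight up, then back off towards the robot and look.

```bash
python3 -m inch '[[1,[0,0,-4],0],[1,[0,0,-8],0],[1,[0,0,-12],0],[1,[0,0,-15],0],[1,[0,-5,-15],0],[1,[0,-10,-15],0],[1,[0,-15,-15],0],[1,[0,-15,-15],0],[1,[0,-15,-15],0],[1,[0,-15,-15],0],[1,[0,-15,-15],0]]'; python3 look.py 4; G=0.105 python3 ov.py 4; python3 to.py 0 0 200 90
```

```text
clock: 14.2
tool_pos: [0.4304, -0.0429, 0.2019]
eef_rot: [0.671, 0.741, 0.001, 0.001]
contact_force: [0.1, 0.4, 0.6]
opening: 0.005
shift cm [ 5.02 11.8  -1.21] turn -0.0 | now unit mm [-118.1  -50.1  187.7] toolx yaw 90.0 F [-0.2 -0.4 -0.1] open 0.004 t 14.3
```

View pics/scene4_ov.png

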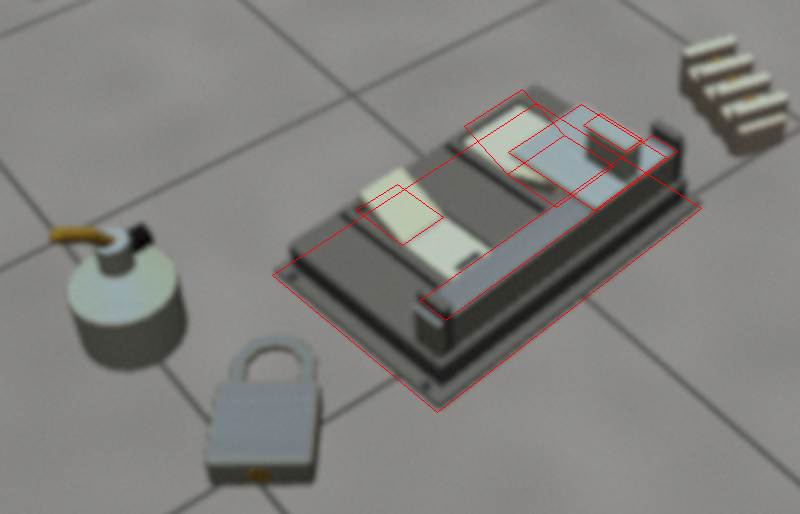

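View pics/top4_ov.png

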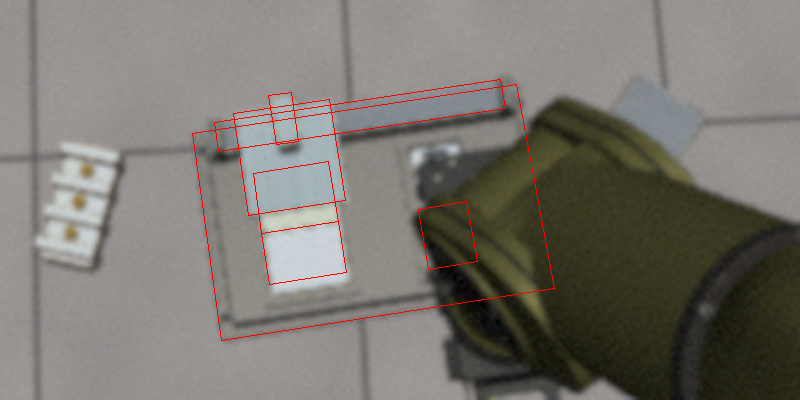

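The standby rocker is ON: its near half is raised at scene (385,190) and its far half is down. The mains rocker is OFF, the guard is at the far stop, the bystanders haven't moved, and the arm is clear.

```bash
python3 -c "
from plant import r;print(r.finish_job())"
```

```text
the job is handed in; nothing more can be done
None
```

The supply is changed over from mains to standby, and I handed the job in about 14 s into the 45 s limit. No verdict came back.

**What I did, in order:**
1. Pressed the mains rocker to OFF with closed fingertips.
2. Pinched the guard handle and slid it about 100 mm until the side force rose at the far stop, then released it.
3. Turned the gripper 90° to keep its body clear of the moved handle and pressed the standby rocker to ON.
4. Lifted and backed the arm away.

**Last checks:**
- **Unit:** the last pictures show mains OFF, standby ON and the guard on its far-stop outline, within about 1–2 mm.
- **Bystanders:** in the last scene picture the padlock, torch and insulator look unmoved. In the last top view the arm hid the torch and most of the padlock.
- **Arm:** the tool was clear of everything, with under 1 N of force on it.
- **Not measured:** the rocker and guard states were judged from the pictures, since their joint values aren't reported. The unit-pose fit left errors of mostly under 2 pixels, up to 3 in the scene view. None of the checks failed or disagreed.

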